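# Fetch the receiver pack from under the wire shelf with a reacher

### The job

The blue radio receiver pack has slid under the low wire shelf, where a hand must not go: fold the steel gate at the front of the tray down flat, then take the reacher, squeeze its trigger to close the jaws on the pack, and draw the pack out. Leave the pack lying flat on the black rubber strip in front of the tray, well within the strip's depth and let go by the jaws, and put the reacher back standing on its brown cork mat with its handle where it was on the mat. Touch the pack only with the reacher, leave the gate folded down, and do not disturb the other things on the tray.

Things in the scene. Friction and masses are not known exactly. Their poses are not given: they have to be found in the camera images.
- tray: Fixed steel tray. Origin on the work surface, mid-way along the gate's hinge line (tray front); +x points into the gap, y along the gate, z up. Floor, top 4 mm up, spans x 0 to 260, y +-170 mm; 22 mm side lips, 40 mm back wall. Pack, eyecup and lug block lie in a row about 150 mm behind the hinge, 98 mm apart, in any order; the rack handle lies behind them.
- shelf_front (a point): Middle of the front bar of the low wire shelf over the tray, 85 mm behind the hinge, 94 mm up. The shelf (6 mm bars 40 mm apart; underside 90, top 98 mm above the work surface) covers tray x 81 to 258 mm on 12 mm posts at its corners (y +-170 mm). In front of it (tray x 0 to 79 mm) the tray is open above. Axes as tray.
- gate (a joint): Steel gate 320 x 60 mm, 3 mm thick, hinged at its lower edge 2 mm above the work surface. 0 = upright (shut), grows as it folds away from the tray to 1.57 = flat, pointing to tray -x. The worn latch holds only by friction: under 1 N at the top edge, pushed from the tray side, starts it; beyond about 0.5 rad it falls open by its weight and stays down.
- gate_top (a point): Middle of the gate's upper edge (red band), 60 mm from the hinge.
- strip_center (a point): Centre of the top of the black rubber strip that lies fixed on the work surface in front of the tray, 134 mm from the hinge line: 132 mm deep (tray x -200 to -68 mm), 340 mm along y, 2 mm thick. Axes as tray.
- pack_center (a point): Centre of the blue receiver pack: 85 mm long (x), 44 mm wide (y), 30 mm high, about 0.16 kg, lying flat on the tray floor, length roughly along the tray's x; its +x end, with two stubs of up to 18 mm, points into the gap.
- pack: The blue receiver pack, origin at the centre of its underside.
- reacher_grip (a point): Middle of the reacher's grip, 62 mm above its underside; +x points to its jaws. Two upright posts, 26 mm wide, rise from the housing to 88 mm: grey fixed post, outer face 31 mm behind this point, and orange trigger, outer face 31 mm ahead. Pinch both from outside (62 mm, fingers closing along x): under 8 N holds it with the jaws open, more squeezes the trigger.
- reacher: The whole reacher, 0.32 kg, 235 mm long; origin at the centre of the underside of its housing (100 x 40 x 26 mm), 62 mm below the grip point; x to the jaws, z up. It stands on its flat underside.
- trigger (a joint): Travel of the trigger towards the fixed post: 0 = out, jaws open; at most 0.013 m. Spring return: 8 N at 0, 14.5 N at 13 mm. The jaws meet the pack's 44 mm width at about 8 mm of travel; a grip of about 35 N then holds it firmly.
- reacher_tip (a point): Midway between the jaw tips, 185 mm ahead of the grip point, 16 mm above the reacher's underside. Trigger out, the jaws stand in a V: 80 mm clear at the tips, 104 mm over the outsides. Jaws 66 mm long, 18 mm high (7 to 25 mm above the underside), padded near the tips; the 74 mm wide crosshead carrying them ends 53 mm behind this point. They close sideways, together.
- jaw_left: Left jaw (+y side of the reacher); origin on its pivot, 122 mm ahead of the grip point, 30 mm to the left.
- jaw_right: Right jaw (-y side); origin on its pivot, 122 mm ahead of the grip point, 30 mm to the right.
- mat_rest (a point): Point on the top of the reacher's fixed brown cork mat (320 x 130 x 2 mm), 70 mm from the mat's centre towards its -x end: the centre of the reacher's housing stands about here at the start. x along the mat's length.
- eyecup_center (a point): Centre of a silver viewfinder eyecup, a round cup 52 mm wide and 42 mm high. Leave alone.
- lug_center (a point): Centre of a copper grounding lug block, 70 mm (along the tray's x) x 40 x 22 mm, with three bolt heads. Leave alone.
- handle_center (a point): Centre of a white nylon rack handle, 120 mm long along the gate direction, 35 mm deep, 14 mm high. Leave alone.
Things that resemble listed ones, but are neither listed nor needed, are in the scene too. There is more than one size of the pack; the job needs the largest.

How it is judged:
On the way, in this order (a step that is already met when the one before it is completed fails the run):
1. the gate is folded down (value of joint gate above 1.3 rad), for 0.2 s.
2. the reacher, held in the gripper with its trigger squeezed, has both jaws on the pack under the shelf (contact force between each of jaw_left, jaw_right and pack above 0.5 N and value of joint trigger above 0.004 m and contact force between the fingers and reacher above 2 N and x of pack_center in the frame of tray above 0.07 m), for 0.2 s.
3. the pack is drawn out past the gate's hinge between the jaws (contact force between each of jaw_left, jaw_right and pack above 0.5 N and value of joint trigger above 0.004 m and contact force between the fingers and reacher above 2 N and x of pack_center in the frame of tray below -0.045 m), for 0.1 s.
At the end, for the whole second after the job is handed in: Gate over 1.3 rad down; pack flat, still, on the rubber strip (centre within 44 mm of the strip's middle in depth, 165 mm along it), free of the reacher; reacher upright, still, on its mat, housing centre within 60 mm of mat_rest, trigger out (value of joint gate above 1.3 rad and x of pack_center in the frame of tray between -0.178 and -0.09 m and y of pack_center in the frame of tray between -0.165 and 0.165 m and height (world z) of pack_center below 0.024 m and angle between pack's own z axis and vertical below 0.15 rad and linear speed of each of pack, reacher below 0.02 m/s and contact force between reacher and pack below 0.05 N and horizontal distance between reacher and mat_rest below 0.06 m and height (world z) of reacher below 0.008 m and angle between reacher's own z axis and vertical below 0.12 rad and value of joint trigger below 0.002 m); the robot touches nothing.
It fails at once if the gripper touches the pack (contact force between the fingers and pack above 0.5 N).
It fails at once if a bystander on the tray is moved by more than 25 mm (distance of any of eyecup_center, lug_center, handle_center from where it was at the start of the episode above 0.025 m).
It also fails if it takes over 59 s, if anything falls off the work surface, if the arm or the gripper's body presses on something with over 40 N, if the wrist force passes 120 N, or if a joint passes its speed limit or range.

### The arm

A 6-joint arm with a two-finger parallel gripper is mounted at the origin on the work surface. World frame = base frame: x ahead of the robot, y to its left, z up, the work surface at z = 0. Lengths are in m, angles in rad, forces in N, time in s.
With the tool pointing down it reaches from about 0.25 to 0.775 m from the base axis. Payload 4 kg.
Tool frame: the origin (TCP) lies midway between the tips of the shut fingers; the grasp point (between the pads) lies 19 mm behind it; z points along the fingers, x is the direction in which the jaws open and shut, and the axes are right-handed (so a half turn about z gives the same grasp; the last joint's range is limited). The gripper opens to 94 mm and grips with 3 to 60 N. Pads are 16 mm wide; open, the fingers measure 119 mm over their backs; the gripper's body (75 mm by 177 mm) begins 78 mm behind the grasp point.
Start: joints at [1.169, 0.087, 1.371, -0, 1.684, -0.103], TCP at [0.162, 0.526, 0.206] pointing down, gripper open.
Joint ranges: [-3.1, 3.1], [-0.76, 2.03], [0.27, 2.55], [-1.08, 4.22], [0.17, 2.65], [-2.57, 2.57]. Speed limits (rad/s): [2.79, 2.79, 3.14, 3.14, 3.14, 3.14].

### API

Orientations are given as [roll, pitch, yaw] about the fixed x, y, z axes, in that order (R = Rz(yaw) Ry(pitch) Rx(roll)).
In Python, from bench import * gives the robot as it stands.
- The arm moves only by the tool send_rows, never from a script. Its argument "rows" is one flat list of numbers, 7 for each row, row after row: the shift along the world's x, y, z in mm, then the turn, a rotation vector about the world's x, y, z in degrees, then the opening, from 0 (shut) to 1 (fully open). A call has exactly 8 rows; each row shifts and turns the commanded pose from where the row before left it; what a row does not reach is not made up. A row lasts 1/8 s, in which the tool goes at most 62.5 mm and 10.7 degrees, less where a joint would pass 70% of its speed; a pose out of reach is approached as far as the arm can. A call is refused whole if a number of a shift passes 62.5 or a number of a turn 10.7, either way. A call with a gripper value outside its range is refused whole. The fingers move at their own pace and stop on an object; the grip force is fixed at half the most. Time passes only in rows, so rows that do not move let the fingers close, or fill a call up. It gives the time, the measured TCP pose, the force and the opening at its end, in the units of the state.
- get_obs(): the state, without advancing time (a new reading comes with each control period).
- snapshot(name): name is "scene" or "top"; returns a dict with "color" (480x640x3 uint8, red, green, blue), "intrinsics" (3x3 intrinsics, pixels), "rvec" (rotation vector, rad) and "tvec" (3), from world to camera coordinates, as OpenCV has them. Camera axes: x right, y down, z forward; pixel columns grow to the right and rows downward; lengths in m; the calibration is good to about 2 mm. A picture is of the moment at which its call begins. There is no depth.
- close_job(): hands the job in, once; it reports no verdict.
The state is a dict: "time": time; "joint_positions": joint angles; "qvel": joint speeds; "joint_torque": joint torques, N m; "tool_pos": TCP position; "ee_rot": TCP orientation; "wrist_force": force on the tool from outside, world axes, zero at the start; "wrist_torque": the same for the moment, N m; "width": finger opening in m.
Only numpy, scipy, OpenCV 4.12 (cv2) and the standard library are available. Lean on these libraries where they do the work, as an engineer would, in place of code of your own. Each camera call takes 0.05 s, during which the arm holds its last target.

## Working session

There is one attempt and no reset: what is moved stays moved. The work goes in short steps, Python scripts to look and compute and a tool call to move; the robot and the scene stay as the last step left them, time stands still between calls to the robot, and variables do not carry over. Pictures are saved under pics/ and viewed, and the job is handed in when it is done.

Besides the shell and the picture viewer there is one more tool, called after "Emit:" as name(argument=value, ...) on one line, values as JSON. send_rows: Moves the arm, as the interface text tells. Its arguments: {"type":"object","properties":{"rows":{"type":"array","items":{"type":"number"}}},"required":["rows"]}

```bash
mkdir -p pics; ls; cat > h.py <<'E'
import numpy as np, cv2, pickle
from bench import *
def snap(name,tag):
    s=snapshot(name); cv2.imwrite(f'pics/{tag}.png',s['color'][:,:,::-1]); pickle.dump(s,open(f'pics/{tag}.pkl','wb')); return s
def load(tag): return pickle.load(open(f'pics/{tag}.pkl','rb'))
def ray(s,u,v):
    R=cv2.Rodrigues(np.array(s['rvec'],float))[0]; t=np.array(s['tvec'],float).ravel()
    d=R.T@np.linalg.inv(np.array(s['intrinsics']))@np.array([u,v,1.]); return -R.T@t,d
def px(s,u,v,z):
    c,d=ray(s,u,v); return c+d*(z-c[2])/d[2]
def proj(s,p):
    return cv2.projectPoints(np.array(p,float).reshape(-1,3),np.array(s['rvec'],float),np.array(s['tvec'],float),np.array(s['intrinsics'],float),None)[0].reshape(-1,2)
def crop(tag,out,x0,y0,x1,y1,k):
    im=cv2.imread(f'pics/{tag}.png')[y0:y1,x0:x1]; cv2.imwrite(f'pics/{out}.png',cv2.resize(im,None,fx=k,fy=k,interpolation=cv2.INTER_CUBIC))
E
python3 - <<'E'
from h import *
for n in('scene','top'):
    s=snap(n,n+'0'); print(n,ray(s,320,240), s['intrinsics'])
o=get_obs(); print(o)
E
```

```text
pics
scene (array([ 1.33373254, -0.19435195,  0.7824185 ]), array([-0.77794384,  0.1925366 , -0.59821993])) [[548.47213978   0.         326.31151398]
 [  0.         548.47213978 240.70082194]
 [  0.           0.           1.        ]]
top (array([0.30525798, 0.03081139, 1.30080594]), array([ 1.27028505e-01, -9.31943871e-04, -9.92009203e-01])) [[592.77532066   0.         314.12746555]
 [  0.         592.77532066 233.47345607]
 [  0.           0.           1.        ]]
{'time': 0.1, 'joint_positions': array([ 1.16889047e+00,  8.78889991e-02,  1.37203336e+00,  9.33940690e-06,
        1.68361044e+00, -1.03113090e-01]), 'qvel': array([-0.00051366, -0.00144753, -0.00537646, -0.00186145,  0.00101828,
        0.00193738]), 'joint_torque': array([ 2.75434861e-03, -3.41253161e+01, -3.03301406e+01,  7.21857604e-02,
        3.04166204e-02, -1.12318696e-04]), 'tool_pos': array([0.16172394, 0.52519103, 0.20445229]), 'ee_rot': array([-3.14138372e+00,  1.92888672e-03,  1.27200481e+00]), 'wrist_force': array([ 0.61908765, -0.89679276,  0.47462774]), 'wrist_torque': array([-0.00432226,  0.0105613 , -0.00763319]), 'width': 0.0940171255369549}
```

View pics/scene0.png

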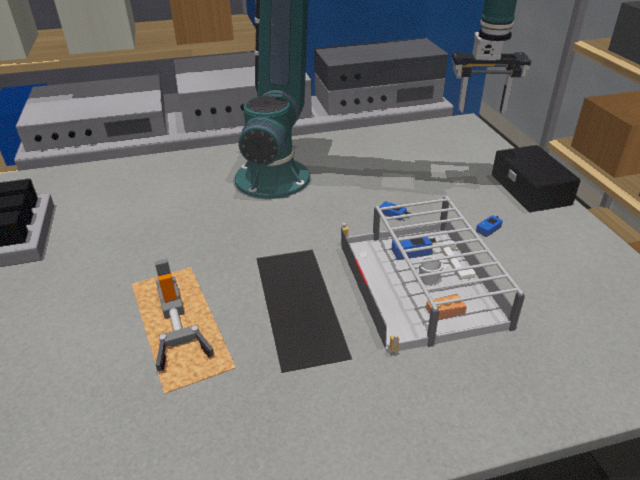

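View pics/top0.png

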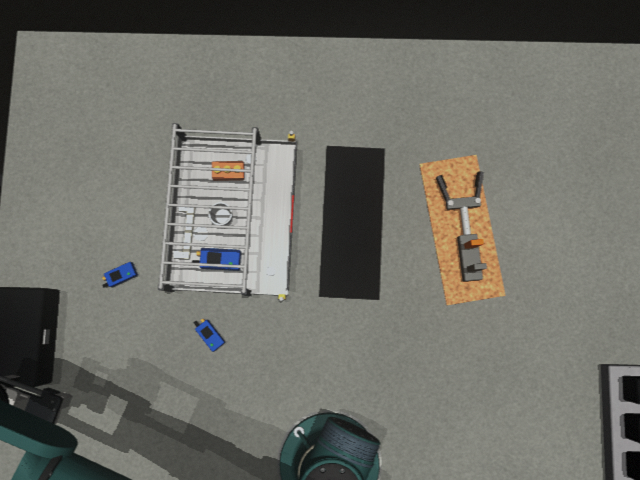

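The scene shows the tray (345–515, 200–350), strip (300,305) and reacher on its mat (180,320). In the top view there are blue packs at (220,259) under the shelf, (120,274) and (209,334). The last two are smaller and off the tray. The first is the largest, lies on the tray and fits the description. I'll confirm it in crops.

```bash
python3 - <<'E'
from h import *
crop('top0','c1',90,110,310,360,3)
crop('top0','c1b',150,115,310,305,4)
crop('top0','c2',410,140,520,320,4)
crop('scene0','c3',330,190,530,360,4)
E
```

```text
(no output)
```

View pics/c1b.png

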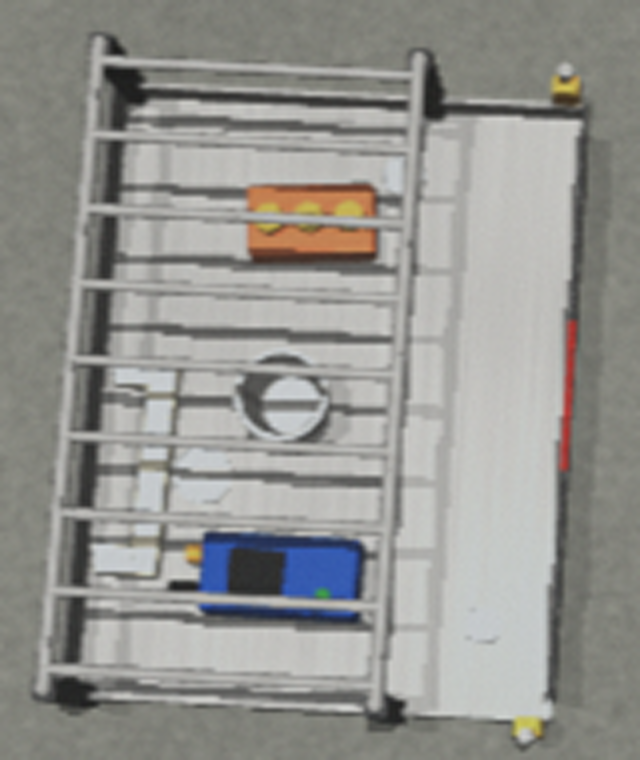

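View pics/c2.png

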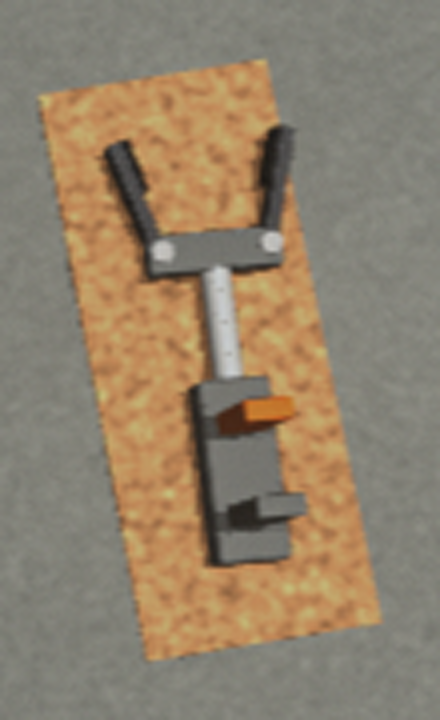

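View pics/c3.png

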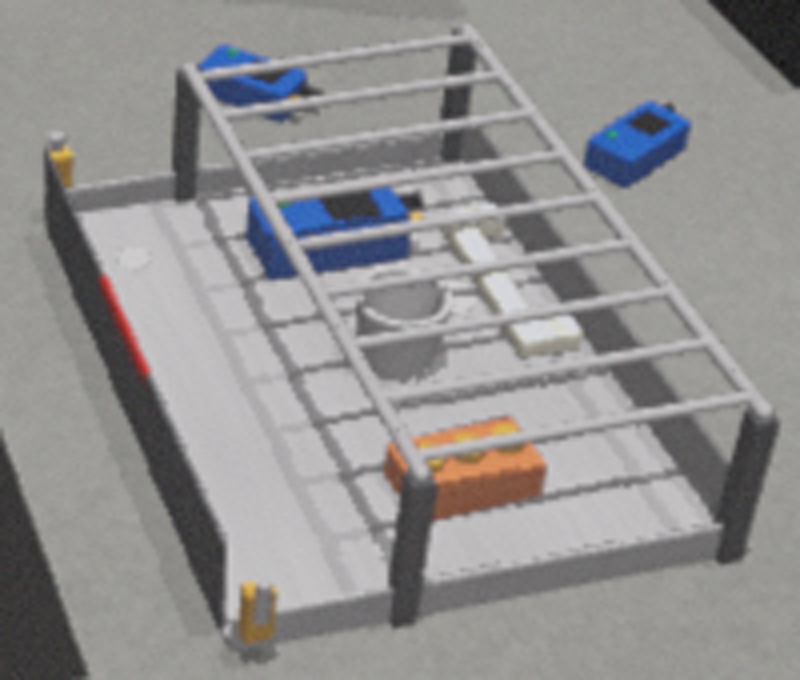

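```bash
python3 - <<'E'
from h import *
s=load('top0')
def P(n,pts,z):
    q=np.array([px(s,u,v,z)[:2] for u,v in pts])*1000; print(n,q.round(0).tolist(),'side',np.linalg.norm(np.diff(q,axis=0),axis=1).round(0)); return q
# strip segmentation
g=s['color'].astype(int).max(2)
m=((g<40)).astype(np.uint8); m[:,:315]=0; m[:,390:]=0; m[:130]=0;m[310:]=0
c=max(cv2.findContours(m,0,1)[0],key=cv2.contourArea); r=cv2.minAreaRect(c.astype(np.float32)); print(r)
q=P('strip',cv2.boxPoints(r),.002); sc=q.mean(0)
e=[(q[(i+1)%4]-q[i]) for i in range(4)]
l=[v for v in e if np.linalg.norm(v)>200][0]; print('stripc',sc,'long dir deg',np.degrees(np.arctan2(l[1],l[0])))
q=P('mat',[(420,164),(477,155),(505.5,295.8),(447.5,305)],.002); print('matc',q.mean(0))
q=P('red',[(293,195),(291.3,232.5)],.062)
q=P('posts',[(254.5,128.7),(245,292),(161.5,288),(175,126)],.098)
q=P('pack',[(150+204/4,115+534/4),(150+363/4,115+540/4),(150+360/4,115+606/4),(150+200/4,115+600/4)],.034);print(q.mean(0))
q=P('piv',[(410+163/4,140+250/4),(410+272/4,140+242/4)],.028);print(q.mean(0))
q=P('hous',[(410+203/4,140+382/4),(410+268/4,140+376/4),(410+291/4,140+556/4),(410+217/4,140+565/4)],.028);print(q.mean(0))
q=P('post tops',[(410+268/4,140+410/4),(410+285/4,140+505/4)],.09);print(q.mean(0))
q=P('posttoptrig',[(410+244/4,140+402/4),(410+293/4,140+398/4),(410+293/4,140+414/4),(410+246/4,140+422/4)],.09);
q=P('tips',[(410+117/4,140+145/4),(410+283/4,140+128/4)],.027);print(q.mean(0))
E
```

```text
((351.9852600097656, 222.35354614257812), (58.28275680541992, 149.91159057617188), 2.385944128036499)
strip [[348.0, 27.0], [685.0, 21.0], [683.0, -110.0], [346.0, -100.0]] side [337. 131. 337.]
stripc [515.73656822 -40.3750426 ] long dir deg -0.9985666521728042
mat [[649.0, -191.0], [673.0, -319.0], [359.0, -377.0], [336.0, -251.0]] side [130. 319. 128.]
matc [ 504.45832168 -284.3537277 ]
red [[559.0, 89.0], [478.0, 91.0]] side [81.]
posts [[692.0, 173.0], [350.0, 179.0], [353.0, 348.0], [693.0, 341.0]] side [342. 170. 340.]
pack [[443.0, 285.0], [442.0, 199.0], [406.0, 200.0], [407.0, 286.0]] side [86. 36. 86.]
[424.29112789 242.45627046]
piv [[558.0, -253.0], [564.0, -313.0]] side [60.]
[ 560.73841592 -283.11064431]
hous [[486.0, -275.0], [490.0, -310.0], [393.0, -321.0], [387.0, -281.0]] side [35. 98. 40.]
[ 438.80751209 -296.60271029]
post tops [[463.0, -293.0], [414.0, -301.0]] side [49.]
[ 438.83473644 -296.96428701]
posttoptrig [[467.0, -281.0], [470.0, -306.0], [461.0, -306.0], [457.0, -282.0]] side [25.  8. 25.]
tips [[616.0, -229.0], [628.0, -320.0]] side [92.]
[ 621.92210553 -274.3329126 ]
```

```bash
python3 - <<'E'
from h import *
crop('top0','c4',190,238,255,280,12)
crop('scene0','c5',385,230,440,265,14)
E
```

```text
(no output)
```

View pics/c4.png

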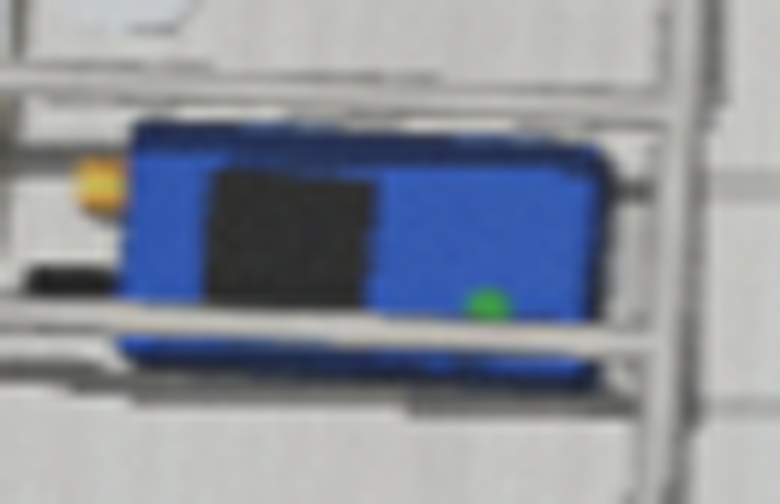

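View pics/c5.png

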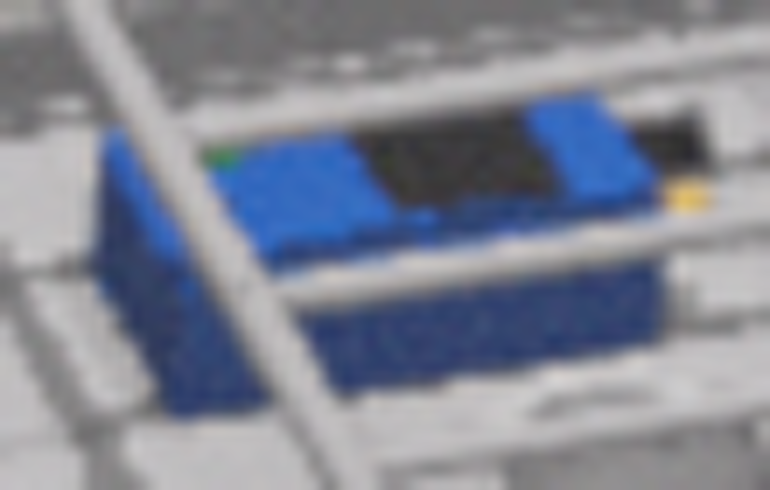

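```bash
python3 - <<'E'
from h import *
s=load('top0'); t=load('scene0')
q=np.array([px(s,190+a/12,238+b/12,.034)[:2] for a,b in[(138,120),(605,145),(598,385),(122,360)]])*1000
print(q.round(1),q.mean(0),np.linalg.norm(np.diff(q,axis=0),axis=1))
d=q[0]-q[1];print(np.degrees(np.arctan2(d[1],d[0]))); d=q[3]-q[2];print(np.degrees(np.arctan2(d[1],d[0])))
r=np.array([px(t,385+a/14,230+b/14,z)[:2] for a,b,z in[(170,415,.004),(660,345,.004),(665,200,.034),(595,95,.034),(105,130,.034),(165,260,.034)]])*1000
print(r.round(1)); print(np.linalg.norm(r[1]-r[0]))
d=r[1]-r[0];print(np.degrees(np.arctan2(d[1],d[0])))
c=(r[2]+r[4])/2; print(c)
for n,pts,z in[('eyecup bottom?',[(283,400)],.046),('lug',[(312,218)],.03)]:
    print(n,[ (px(s,150+a/4,115+b/4,z)[:2]*1000).round(0) for a,b in pts])
E
```

```text
[[443.7 284.2]
 [441.3 200.2]
 [398.3 199.6]
 [400.6 284.8]] [420.9898255  242.21154257] [84.04093074 43.06497133 85.25448261]
88.36090109905619
88.44412033615485
[[440.5 205.4]
 [445.  288.8]
 [444.8 286.3]
 [415.4 286.9]
 [402.7 206.4]
 [437.8 203.4]]
83.51680658834947
86.91067975043009
[423.71654332 246.34751578]
eyecup bottom? [array([515., 244.])]
lug [array([619., 236.])]
```

Emit:
send_rows(rows=[36, -39, 0, 0, 0, 2.1, 0, 36, -39, 0, 0, 0, 2.1, 0, 36, -39, 0, 0, 0, 2.1, 0, 36, -39, 0, 0, 0, 2.1, 0, 36, -39, 0, 0, 0, 2.1, 0, 36, -39, 0, 0, 0, 2.1, 0, 36, -39, 0, 0, 0, 2.1, 0, 36, -39, 0, 0, 0, 2.1, 0])

```text
time: 1.1
tool_pos: [0.4506, 0.2122, 0.2051]
ee_rot: [-3.141, -0.0, 1.566]
wrist_force: [0.5, 0.5, 0.2]
width: 0.0173
```

Emit:
send_rows(rows=[36, -40, 0, 0, 0, 0, 0, 33, -39, 0, 0, 0, 0, 0, 0, 0, 0, 0, 0, 0, 0, 0, 0, -20, 0, 0, 0, 0, 0, 0, -35, 0, 0, 0, 0, 0, 0, -35, 0, 0, 0, 0, 0, 0, -20, 0, 0, 0, 0, 0, 0, 0, 0, 0, 0, 0])

```text
time: 2.1
tool_pos: [0.5165, 0.1353, 0.0932]
ee_rot: [-3.136, 0.0, 1.566]
wrist_force: [0.0, -0.3, 1.0]
width: 0.0002
```

Emit:
send_rows(rows=[0, 0, -30, 0, 0, 0, 0, 0, 0, -18, 0, 0, 0, 0, 0, 0, 0, 0, 0, 0, 0, 0, -15, 0, 0, 0, 0, 0, 0, -15, 0, 0, 0, 0, 0, 0, -15, 0, 0, 0, 0, 0, 0, -15, 0, 0, 0, 0, 0, 0, -15, 0, 0, 0, 0, 0])

```text
time: 3.1
tool_pos: [0.5189, 0.0582, 0.0477]
ee_rot: [3.141, 0.0, 1.565]
wrist_force: [0.2, -0.2, 0.5]
width: 0.0005
```

Emit:
send_rows(rows=[0, -15, 0, 0, 0, 0, 0, 0, -15, 0, 0, 0, 0, 0, 0, 0, 10, 0, 0, 0, 0, 0, 0, 25, 0, 0, 0, 0, 0, 0, 40, 0, 0, 0, 0, 0, 0, 40, 0, 0, 0, 0, 0, 0, 20, 0, 0, 0, 0, 0, 0, 0, 0, 0, 0, 0])

```text
time: 4.1
tool_pos: [0.5203, 0.03, 0.1854]
ee_rot: [3.136, -0.0, 1.566]
wrist_force: [1.0, 0.1, 0.2]
width: 0.0006
```

```bash
python3 - <<'E'
from h import *
snap('scene','scene1'); snap('top','top1')
E
```

```text
(no output)
```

View pics/scene1.png

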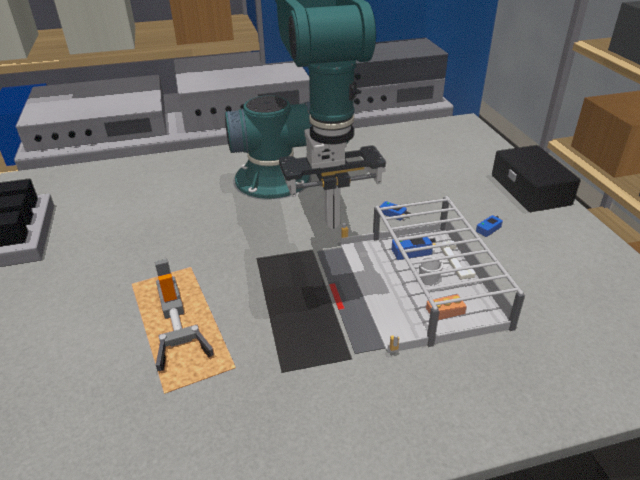

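The scene view shows the gate lying flat, with its red band at (337,296). Next is the reacher.

Emit:
send_rows(rows=[-8, -33, 0, 0, 0, -8.3, 1, -8, -33, 0, 0, 0, -8.3, 1, -8, -33, 0, 0, 0, -8.3, 1, -8, -33, 0, 0, 0, -8.3, 1, -8, -33, 0, 0, 0, -8.3, 1, -8, -33, 0, 0, 0, -8.3, 1, -8, -33, 0, 0, 0, -8.3, 1, -8, -33, 0, 0, 0, -8.3, 1])

```text
time: 5.2
tool_pos: [0.4538, -0.2347, 0.1804]
ee_rot: [-3.138, 0.002, 0.402]
wrist_force: [0.3, 0.3, -0.0]
width: 0.0773
```

Emit:
send_rows(rows=[-8, -31, 0, 0, 0, -8.3, 1, -8, -31, 0, 0, 0, -8.3, 1, 0, 0, 0, 0, 0, 0, 1, 0, 0, 0, 0, 0, 0, 1, 0, 0, 0, 0, 0, 0, 1, 0, 0, 0, 0, 0, 0, 1, 0, 0, 0, 0, 0, 0, 1, 0, 0, 0, 0, 0, 0, 1])

```text
time: 6.2
tool_pos: [0.439, -0.2962, 0.1826]
ee_rot: [3.141, -0.0, 0.117]
wrist_force: [0.7, -0.1, 0.1]
width: 0.0941
```

```bash
python3 - <<'E'
from h import *
snap('scene','scene2'); snap('top','top2'); o=get_obs(); print(o['tool_pos'],np.degrees(o['ee_rot']))
crop('scene2','c6',100,180,300,400,3)
E
```

```text
[ 0.43898188 -0.29626918  0.18257336] [ 1.79994542e+02 -1.30050219e-02  6.69394939e+00]
```

View pics/c6.png

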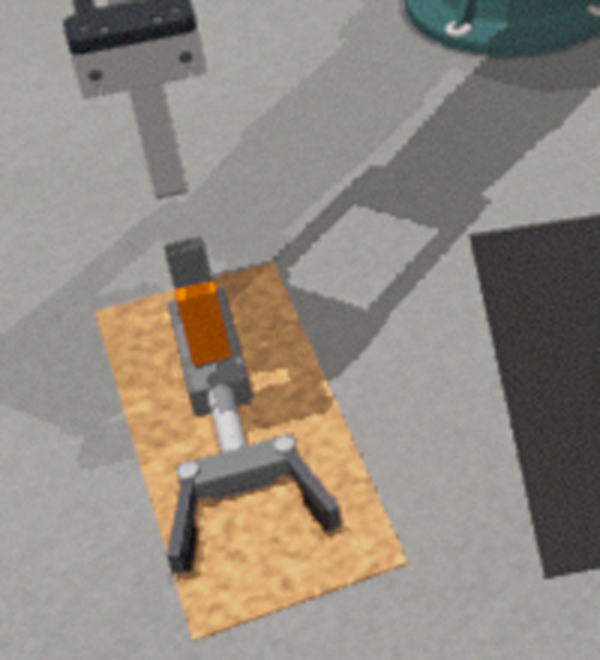

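View pics/top2.png

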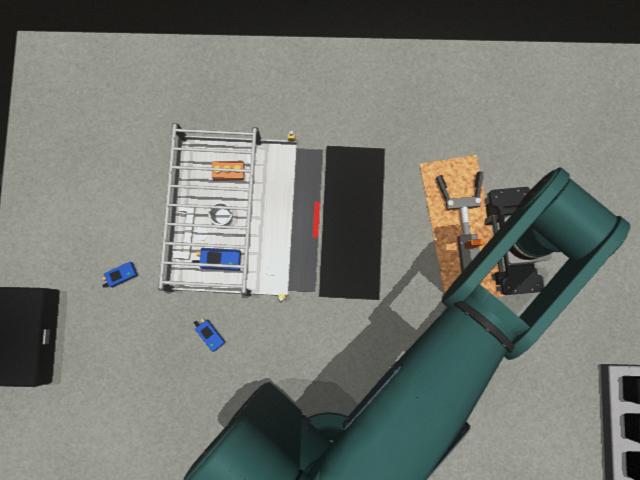

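Emit:
send_rows(rows=[0, 0, -20, 0, 0, 0, 1, 0, 0, -30, 0, 0, 0, 1, 0, 0, -30, 0, 0, 0, 1, 0, 0, -25, 0, 0, 0, 1, 0, 0, -20, 0, 0, 0, 1, 0, 0, -12, 0, 0, 0, 1, 0, 0, 0, 0, 0, 0, 1, 0, 0, 0, 0, 0, 0, 1])

```text
time: 7.3
tool_pos: [0.4395, -0.2968, 0.0465]
ee_rot: [3.14, -0.001, 0.117]
wrist_force: [-0.3, -0.5, 0.7]
width: 0.0937
```

Emit:
send_rows(rows=[0, 0, 0, 0, 0, 0, 0.8, 0, 0, 0, 0, 0, 0, 0.72, 0, 0, 0, 0, 0, 0, 0.68, 0, 0, 0, 0, 0, 0, 0.66, 0, 0, 0, 0, 0, 0, 0.65, 0, 0, 0, 0, 0, 0, 0.645, 0, 0, 0, 0, 0, 0, 0.645, 0, 0, 0, 0, 0, 0, 0.645])

```text
time: 8.3
tool_pos: [0.439, -0.2964, 0.0457]
ee_rot: [3.141, -0.0, 0.117]
wrist_force: [-0.3, 0.9, 1.5]
width: 0.0606
```

```bash
python3 - <<'E'
from h import *
snap('scene','scene3'); o=get_obs(); print(o['tool_pos'],np.degrees(o['ee_rot']),o['wrist_force'],o['width'])
crop('scene3','c7',100,180,300,400,3)
E
```

```text
[ 0.43895318 -0.29645823  0.04572006] [ 1.79985813e+02 -1.62803821e-02  6.67476648e+00] [-1.34859691 -0.88809943  2.42379639] 0.06055446255344599
```

View pics/c7.png

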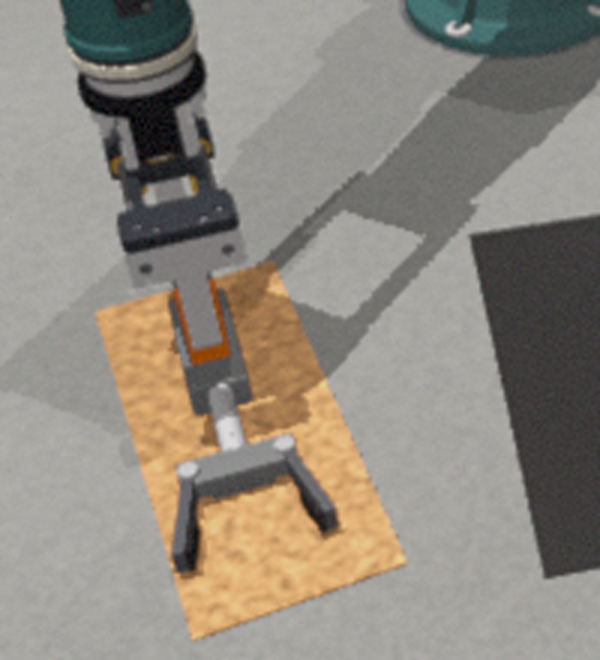

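Emit:
send_rows(rows=[0, 0, 0, 0, 0, 0, 0.64, 0, 0, 5, 0, 0, 0, 0.64, 0, 0, 10, 0, 0, 0, 0.64, 0, 0, 10, 0, 0, 0, 0.64, 0, 0, 5, 0, 0, 0, 0.64, 0, 0, 0, 0, 0, 0, 0.64, 0, 0, 0, 0, 0, 0, 0.64, 0, 0, 0, 0, 0, 0, 0.64])

```text
time: 9.35
tool_pos: [0.4386, -0.2961, 0.075]
ee_rot: [-3.141, 0.001, 0.117]
wrist_force: [0.4, 0.8, -2.8]
width: 0.0603
```

```bash
python3 - <<'E'
from h import *
snap('scene','scene4'); o=get_obs(); print(o['tool_pos'],np.degrees(o['ee_rot']),o['wrist_force'],o['wrist_torque'],o['width'])
crop('scene4','c8',100,180,300,400,3)
E
```

```text
[ 0.4386996  -0.29614795  0.07508978] [-1.79964885e+02  2.76424276e-02  6.68135259e+00] [ 0.18711874  0.07423593 -2.50878566] [-0.11394432  0.1937488   0.03428474] 0.060082003529607
```

View pics/c8.png

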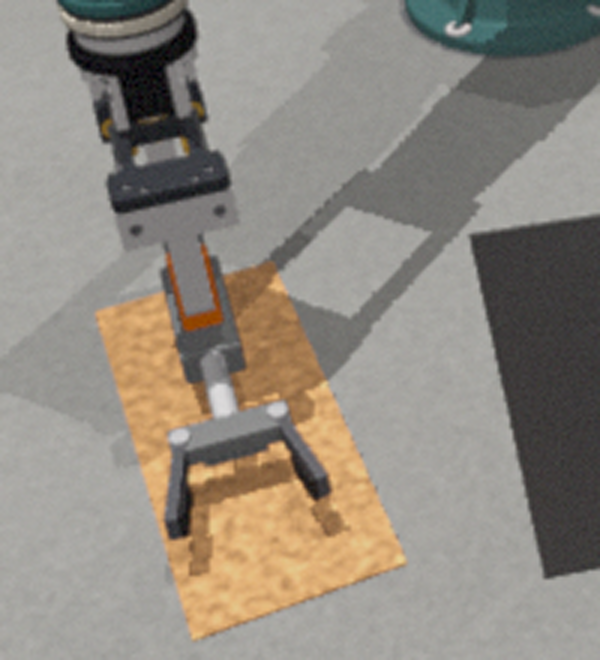

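Emit:
send_rows(rows=[-2, 8, 0, 0, 0, 4.1, 0.64, -2, 8, 0, 0, 0, 5.2, 0.64, -2, 8, 0, 0, 0, 5.2, 0.64, -2, 8, 0, 0, 0, 5.2, 0.64, -2, 8, 0, 0, 0, 5.2, 0.64, -2, 8, 0, 0, 0, 5.2, 0.64, -2, 8, 0, 0, 0, 5.2, 0.64, -2, 8, 0, 0, 0, 5.2, 0.64])

```text
time: 10.4
tool_pos: [0.4228, -0.2321, 0.0754]
ee_rot: [-3.142, -0.0, 0.826]
wrist_force: [-0.5, -0.3, -3.6]
width: 0.0603
```

Emit:
send_rows(rows=[-2, 8, 0, 0, 0, 5.2, 0.64, -2, 8, 0, 0, 0, 5.2, 0.64, -2, 8, 0, 0, 0, 5.2, 0.64, -2, 8, 0, 0, 0, 5.2, 0.64, -2, 8, 0, 0, 0, 5.2, 0.64, -1, 8, 0, 0, 0, 5.2, 0.64, -1, 8, 0, 0, 0, 5.2, 0.64, 0, 8, 0, 0, 0, 5.2, 0.64])

```text
time: 11.4
tool_pos: [0.4109, -0.1682, 0.0755]
ee_rot: [3.141, 0.0, 1.552]
wrist_force: [0.4, 0.7, -3.7]
width: 0.0604
```

```bash
python3 - <<'E'
from h import *
snap('scene','scene5');snap('top','top5'); o=get_obs(); print(o['tool_pos'],np.degrees(o['ee_rot']),o['wrist_force'],o['wrist_torque'],o['width'])
crop('scene5','c9',180,180,460,390,2.8)
E
```

```text
[ 0.41086351 -0.16779827  0.07543043] [ 1.79993667e+02 -1.43829354e-02  8.88216498e+01] [ 0.13431336  0.14552483 -3.1186364 ] [-0.10974798  0.00623209  0.01231836] 0.06007690374183624
```

View pics/c9.png

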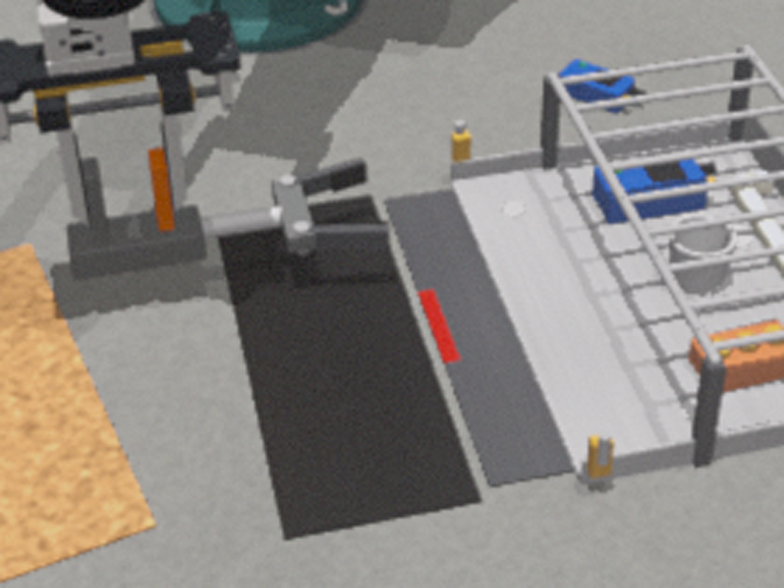

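View pics/top5.png

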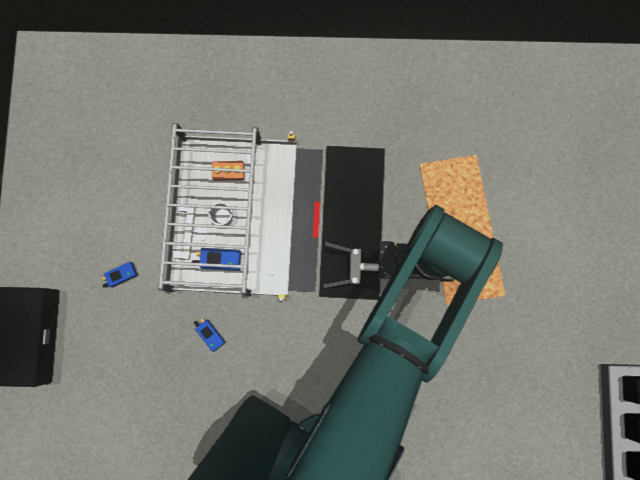

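```bash
python3 - <<'E'
from h import *
crop('top5','c10',190,225,390,305,4)
E
```

```text
(no output)
```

View pics/c10.png

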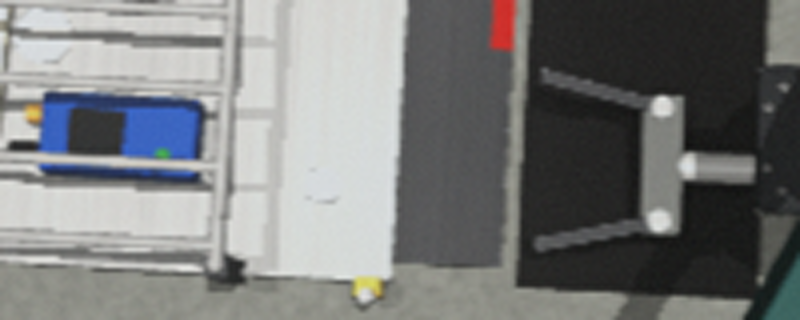

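```bash
python3 - <<'E'
from h import *
s=load('top5')
f=lambda a,b,z:(px(s,190+a/4,225+b/4,z)[:2]*1000)
p=[f(662,105,.057),f(659,219,.057),f(543,74,.056),f(538,243,.056)]
print(np.round(p,1)); m=(p[0]+p[1])/2; t=(p[2]+p[3])/2; d=t-m; print(m,t,np.degrees(np.arctan2(d[1],d[0]))); d=p[0]-p[1]; print(np.degrees(np.arctan2(d[1],d[0]))+90)
q=[f(42,92,.034),f(203,98,.034),f(200,181,.034),f(38,172,.034)]; print(np.mean(q,0))
E
```

```text
[[442.5 -45.8]
 [382.4 -45.2]
 [457.5  17.3]
 [368.3  17.9]]
[412.45769488 -45.47701664] [412.91590648  17.58558366] 89.58369733113398
89.42467482607648
[421.20008835 242.84869085]
```

Emit:
send_rows(rows=[1, 8, -4, 0, 0, -0.4, 0.64, 1, 16, -5, 0, 0, -0.4, 0.64, 1, 18, -5, 0, 0, 0, 0.64, 1, 18, -5, 0, 0, 0, 0.64, 1, 18, -5, 0, 0, 0, 0.64, 1, 18, 0, 0, 0, 0, 0.64, 0, 12, 0, 0, 0, 0, 0.64, 0, 6, 0, 0, 0, 0, 0.64])

```text
time: 12.5
tool_pos: [0.4169, -0.0539, 0.0514]
ee_rot: [-3.142, 0.0, 1.536]
wrist_force: [-0.8, 0.4, -2.9]
width: 0.0605
```

```bash
python3 - <<'E'
from h import *
snap('scene','scene6');snap('top','top6'); o=get_obs(); print(o['tool_pos'],np.degrees(o['ee_rot']),o['wrist_force'],o['wrist_torque'],o['width'])
crop('scene6','c11',280,180,480,330,4)
crop('top6','c12',180,205,380,305,4)
E
```

```text
[ 0.41693982 -0.05408389  0.05152726] [1.79993355e+02 3.81190664e-03 8.80029272e+01] [ 0.44321507  0.21119543 -2.41958619] [-0.12012883  0.00782841  0.01474345] 0.06062588017553302
```

View pics/c11.png

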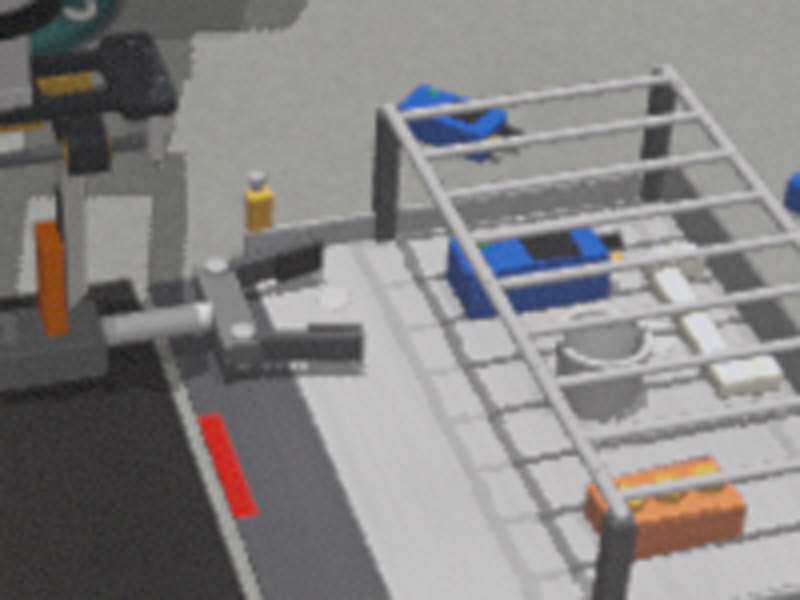

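View pics/c12.png

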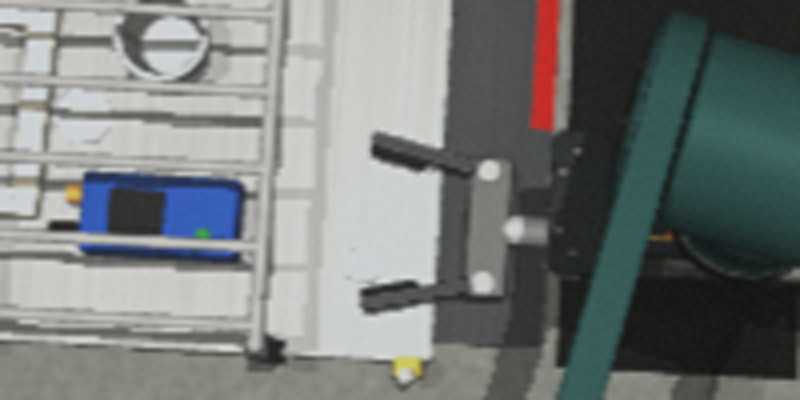

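Emit:
send_rows(rows=[0, 8, 0, 0, 0, 0, 0.64, -1, 15, 0, 0, 0, 0, 0.64, 0, 17, 0, 0, 0, 0, 0.64, -1, 17, 0, 0, 0, 0, 0.64, 0, 17, 0, 0, 0, 0, 0.64, -1, 17, 0, 0, 0, 0, 0.64, 0, 13, 0, 0, 0, 0, 0.64, 0, 7, 0, 0, 0, 0, 0.64])

```text
time: 13.6
tool_pos: [0.4138, 0.0575, 0.0515]
ee_rot: [3.142, -0.0, 1.536]
wrist_force: [0.3, 0.7, -2.8]
width: 0.0603
```

```bash
python3 - <<'E'
from h import *
snap('scene','scene7');snap('top','top7'); o=get_obs(); print(o['tool_pos'],np.degrees(o['ee_rot']),o['wrist_force'],o['wrist_torque'],o['width'])
crop('scene7','c13',330,180,530,330,4)
crop('top7','c14',160,205,320,305,5)
E
```

```text
[0.4138487  0.05724163 0.05148275] [-1.79993535e+02 -6.28827258e-03  8.80406373e+01] [-0.0888988   0.0422682  -2.85512154] [-0.16001044  0.01491311  0.00148684] 0.0603520747741635
```

View pics/c13.png

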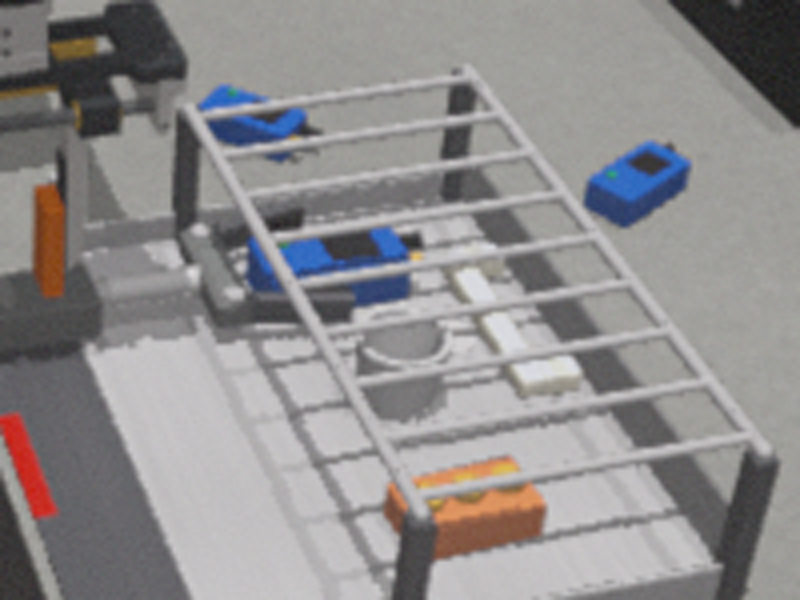

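View pics/c14.png

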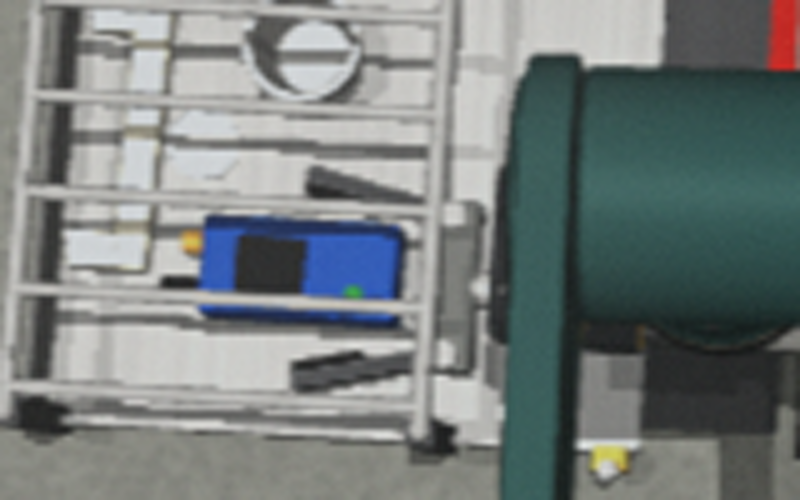

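Emit:
send_rows(rows=[2, 0, 0, 0, 0, 0, 0.64, 0, 0, 0, 0, 0, 0, 0.62, 0, 0, 0, 0, 0, 0, 0.6, 0, 0, 0, 0, 0, 0, 0.58, 0, 0, 0, 0, 0, 0, 0.56, 0, 0, 0, 0, 0, 0, 0.5, 0, 0, 0, 0, 0, 0, 0.3, 0, 0, 0, 0, 0, 0, 0])

```text
time: 14.7
tool_pos: [0.4161, 0.0565, 0.0516]
ee_rot: [3.141, 0.0, 1.535]
wrist_force: [0.2, -1.9, -2.6]
width: 0.0531
```

Emit:
send_rows(rows=[0, 0, 0, 0, 0, 0, 0, 0, 0, 0, 0, 0, 0, 0, 0, 0, 0, 0, 0, 0, 0, 0, 0, 0, 0, 0, 0, 0, 0, 0, 0, 0, 0, 0, 0, 0, 0, 0, 0, 0, 0, 0, 0, 0, 0, 0, 0, 0, 0, 0, 0, 0, 0, 0, 0, 0])

```text
time: 15.7
tool_pos: [0.416, 0.0566, 0.0516]
ee_rot: [3.141, -0.0, 1.536]
wrist_force: [1.4, -1.5, -2.0]
width: 0.053
```

```bash
python3 - <<'E'
from h import *
snap('scene','scene8');snap('top','top8'); o=get_obs(); print(o['tool_pos'],np.degrees(o['ee_rot']),o['wrist_force'],o['wrist_torque'],o['width'])
crop('scene8','c15',330,180,530,330,4)
crop('top8','c16',160,205,320,305,5)
E
```

```text
[0.41597449 0.05664264 0.05154938] [ 1.79991241e+02 -5.92275192e-03  8.79779618e+01] [ 1.17543772 -1.28551349 -2.24663306] [-0.2199298  -0.1214524  -0.10959846] 0.05382917716194207
```

View pics/c15.png

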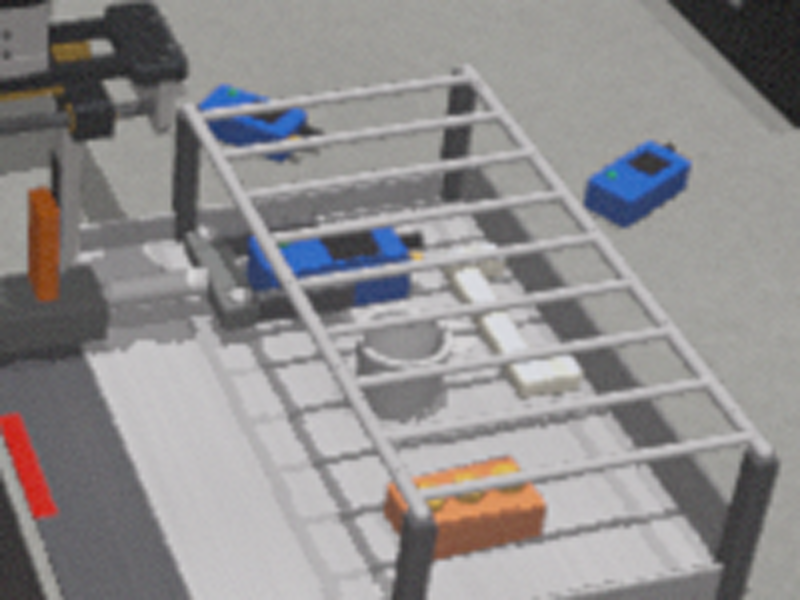

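View pics/c16.png

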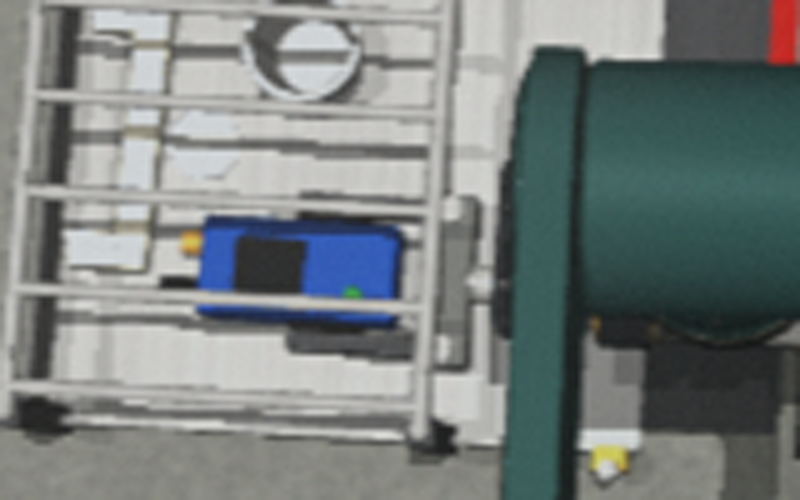

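Emit:
send_rows(rows=[0, 0, 2, 0, 0, 0, 0, 0, 0, 3, 0, 0, 0, 0, 0, 0, 3, 0, 0, 0, 0, 0, 0, 0, 0, 0, 0, 0, 0, -3, 0, 0, 0, 0, 0, 0, -5, 0, 0, 0, 0, 0, 0, -8, 0, 0, 0, 0, 0, 0, -8, 0, 0, 0, 0, 0])

```text
time: 16.8
tool_pos: [0.4159, 0.0319, 0.0595]
ee_rot: [-3.142, 0.0, 1.535]
wrist_force: [0.2, 0.1, -5.0]
width: 0.0537
```

```bash
python3 - <<'E'
from h import *
snap('scene','scene9');o=get_obs(); print(o['tool_pos'],np.degrees(o['ee_rot']),o['wrist_force'],o['wrist_torque'],o['width'])
crop('scene9','c17',330,180,530,330,4)
E
```

```text
[0.41595232 0.03099892 0.05949064] [1.79996658e+02 7.87924130e-02 8.79370971e+01] [ 0.10147974 -1.44815767 -3.93416475] [-0.55752066  0.05688268  0.03908769] 0.053126429579557696
```

View pics/c17.png

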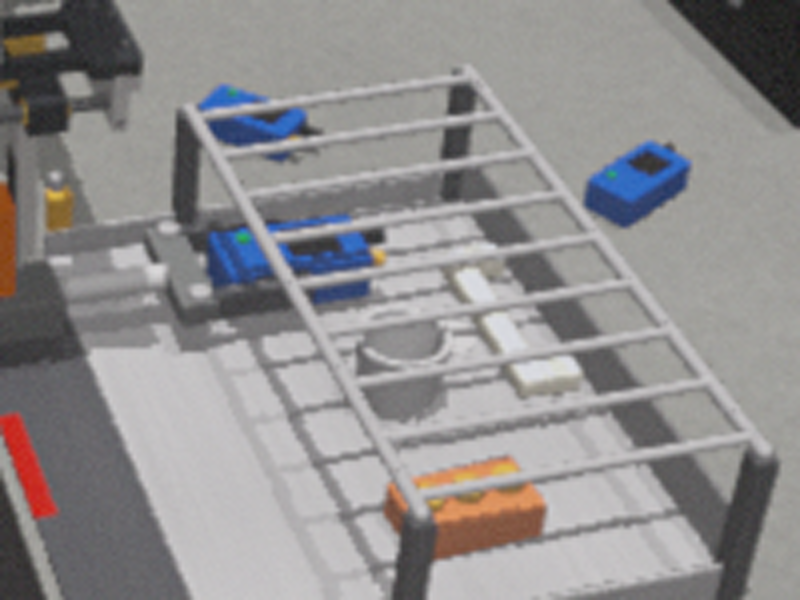

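Emit:
send_rows(rows=[0, -10, 0, 0, 0, 0, 0, 0, -12, 0, 0, 0, 0, 0, 0, -12, 0, 0, 0, 0, 0, 0, -12, 0, 0, 0, 0, 0, 0, -12, 0, 0, 0, 0, 0, 0, -12, 0, 0, 0, 0, 0, 0, -12, 0, 0, 0, 0, 0, 0, -12, 0, 0, 0, 0, 0])

```text
time: 17.85
tool_pos: [0.4159, -0.0622, 0.0595]
ee_rot: [3.142, -0.0, 1.536]
wrist_force: [0.6, -0.4, -4.7]
width: 0.053
```

Emit:
send_rows(rows=[0, -12, 0, 0, 0, 0, 0, 0, -12, 0, 0, 0, 0, 0, 0, -12, 0, 0, 0, 0, 0, 0, -12, 0, 0, 0, 0, 0, 0, -12, 0, 0, 0, 0, 0, 0, -12, 0, 0, 0, 0, 0, 0, -12, 0, 0, 0, 0, 0, 0, -8, 0, 0, 0, 0, 0])

```text
time: 18.85
tool_pos: [0.416, -0.1542, 0.0596]
ee_rot: [3.141, -0.0, 1.535]
wrist_force: [0.9, 0.4, -4.8]
width: 0.0535
```

```bash
python3 - <<'E'
from h import *
snap('scene','scene10');o=get_obs(); print(o['tool_pos'],np.degrees(o['ee_rot']),o['wrist_force'],o['wrist_torque'],o['width'])
crop('scene10','c18',200,180,400,330,4)
E
```

```text
[ 0.41600561 -0.15504023  0.05957801] [1.79989064e+02 6.60655134e-02 8.79289617e+01] [ 0.23125893 -1.11688458 -4.81612205] [-0.52128575  0.02463323 -0.00961252] 0.05308341915496776
```

View pics/c18.png

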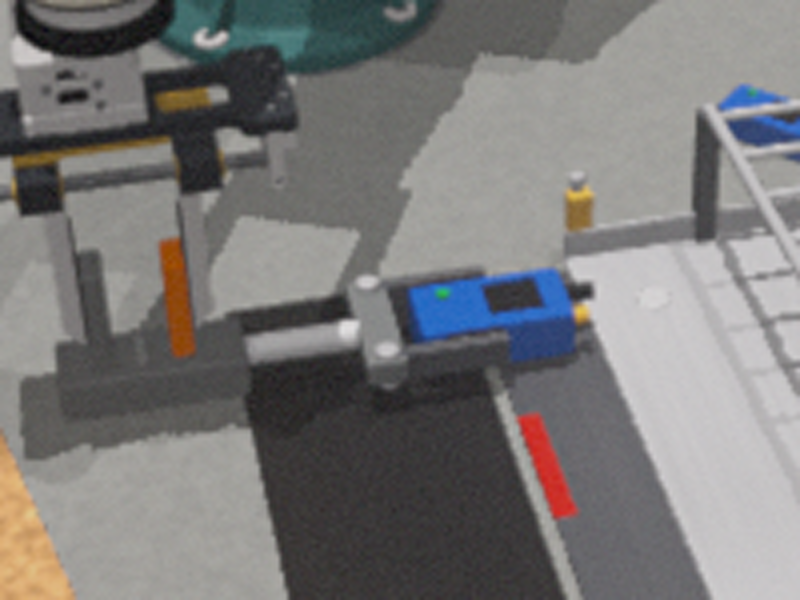

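Emit:
send_rows(rows=[0, -10, 0, 0, 0, 0, 0, 0, -12, 0, 0, 0, 0, 0, 0, -12, 0, 0, 0, 0, 0, 0, -12, 0, 0, 0, 0, 0, 0, -12, 0, 0, 0, 0, 0, 0, -10, 0, 0, 0, 0, 0, 0, -5, 0, 0, 0, 0, 0, 0, 0, 0, 0, 0, 0, 0])

```text
time: 19.9
tool_pos: [0.4159, -0.2266, 0.0595]
ee_rot: [-3.142, -0.0, 1.535]
wrist_force: [-0.1, -0.0, -5.6]
width: 0.0532
```

```bash
python3 - <<'E'
from h import *
snap('scene','scene11');snap('top','top11');o=get_obs(); print(o['tool_pos'],np.degrees(o['ee_rot']),o['wrist_force'],o['wrist_torque'],o['width'])
crop('scene11','c19',200,180,400,330,4)
crop('top11','c20',270,205,470,325,4)
E
```

```text
[ 0.41588068 -0.22605351  0.05944491] [-1.79992715e+02 -3.16945051e-02  8.79929355e+01] [-0.15527785  0.71063995 -5.67559417] [-4.88719145e-01 -4.57912068e-05 -1.75045024e-02] 0.05314307015529
```

View pics/c19.png

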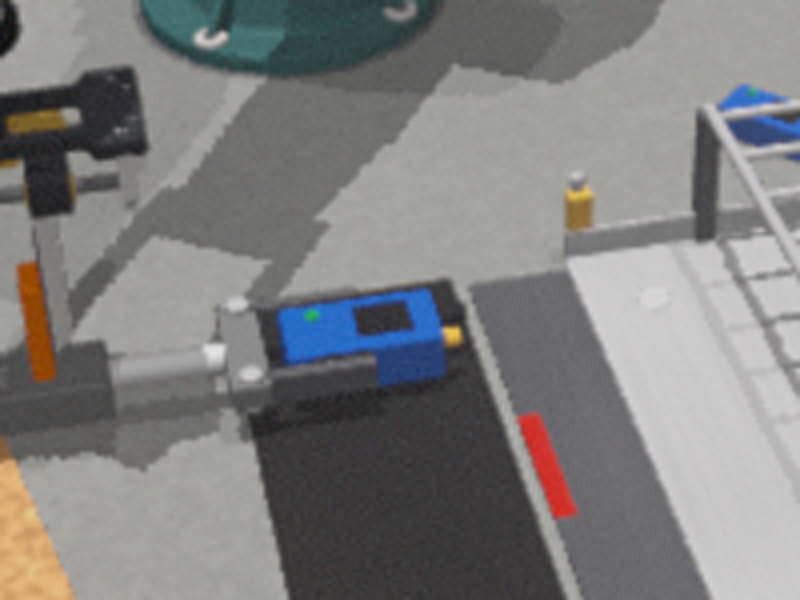

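View pics/c20.png

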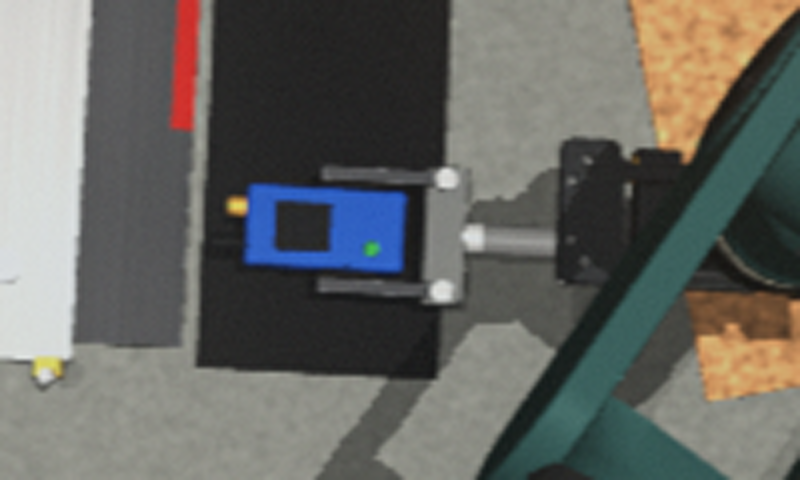

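Emit:
send_rows(rows=[0, 0, -2, 0, 0, 0, 0, 0, 0, -3, 0, 0, 0, 0, 0, 0, -2, 0, 0, 0, 0, 0, 0, -1, 0, 0, 0, 0, 0, 0, -1, 0, 0, 0, 0, 0, 0, -1, 0, 0, 0, 0, 0, 0, 0, 0, 0, 0, 0, 0, 0, 0, 0, 0, 0, 0])

```text
time: 21.0
tool_pos: [0.416, -0.2264, 0.0498]
ee_rot: [3.141, 0.0, 1.536]
wrist_force: [-0.7, -1.0, -4.2]
width: 0.0537
```

```bash
python3 - <<'E'
from h import *
snap('scene','scene12');o=get_obs(); print(o['tool_pos'],np.degrees(o['ee_rot']),o['wrist_force'],o['wrist_torque'],o['width'])
crop('scene12','c21',240,230,340,300,8)
E
```

```text
[ 0.41603529 -0.22640926  0.04971692] [1.79982157e+02 1.97773111e-04 8.79819729e+01] [ 1.03978692 -0.06752519 -3.69409494] [-0.22855389  0.06212086 -0.02122701] 0.053402333154037945
```

View pics/c21.png

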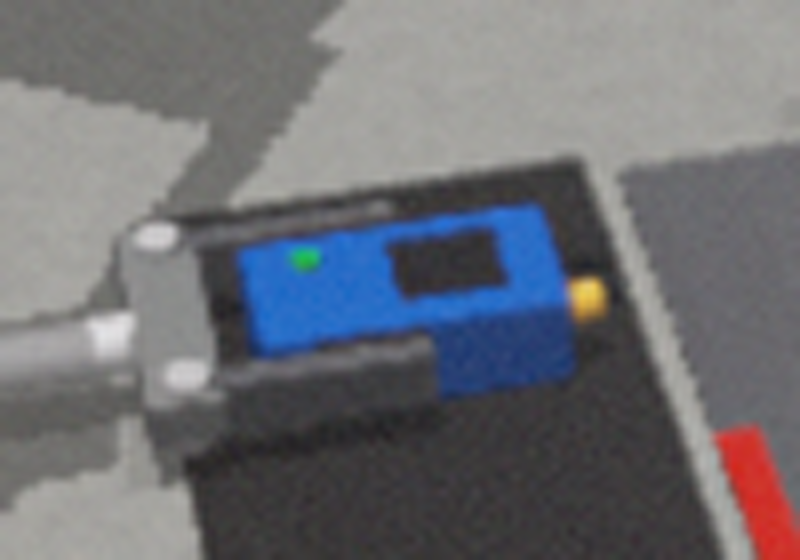

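Emit:
send_rows(rows=[0, 0, 0, 0, 0, 0, 0.57, 0, 0, 0, 0, 0, 0, 0.585, 0, 0, 0, 0, 0, 0, 0.6, 0, 0, 0, 0, 0, 0, 0.615, 0, 0, 0, 0, 0, 0, 0.63, 0, 0, 0, 0, 0, 0, 0.64, 0, 0, 0, 0, 0, 0, 0.645, 0, 0, 0, 0, 0, 0, 0.645])

```text
time: 22.05
tool_pos: [0.4159, -0.2263, 0.0495]
ee_rot: [-3.142, -0.0, 1.536]
wrist_force: [-0.2, -0.8, -3.2]
width: 0.0608
```

```bash
python3 - <<'E'
from h import *
snap('scene','scene13');o=get_obs(); print(o['tool_pos'],np.degrees(o['ee_rot']),o['wrist_force'],o['wrist_torque'],o['width'])
crop('scene13','c22',190,210,340,310,5)
E
```

```text
[ 0.41590461 -0.22632831  0.04949212] [-1.79999939e+02 -1.09799261e-02  8.79794244e+01] [-0.90898806 -0.41140406 -2.96677208] [-0.10742323 -0.01593943 -0.00882763] 0.06100826661279755
```

View pics/c22.png

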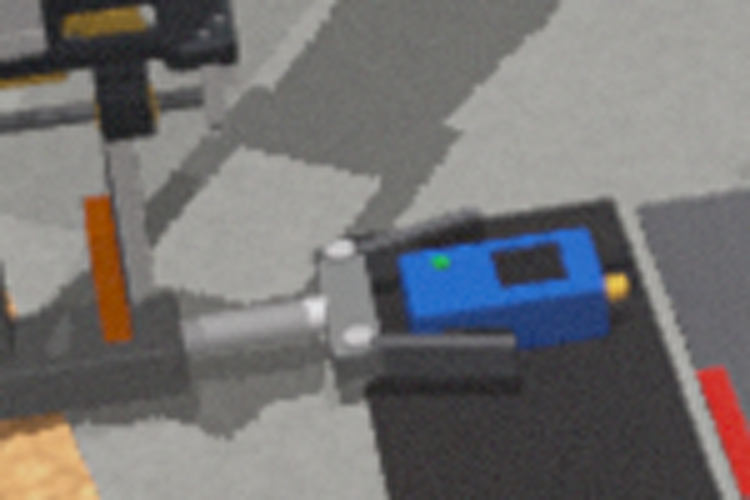

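Emit:
send_rows(rows=[0, 0, 3, 0, 0, 0, 0.64, 0, 0, 8, 0, 0, 0, 0.64, 0, 0, 12, 0, 0, 0, 0.64, 0, 0, 15, 0, 0, 0, 0.64, 0, 0, 14, 0, 0, 0, 0.64, 0, 0, 8, 0, 0, 0, 0.64, 0, 0, 0, 0, 0, 0, 0.64, 0, -4, 0, 0, 0, -2.3, 0.64])

```text
time: 23.1
tool_pos: [0.4156, -0.2301, 0.109]
ee_rot: [-3.141, -0.001, 1.494]
wrist_force: [0.5, 0.8, -4.1]
width: 0.0605
```

Emit:
send_rows(rows=[1.5, -4, 0, 0, 0, -5, 0.64, 1.5, -4, 0, 0, 0, -5, 0.64, 1.5, -4, 0, 0, 0, -5, 0.64, 1.5, -4, 0, 0, 0, -5, 0.64, 1.5, -4, 0, 0, 0, -5, 0.64, 1.5, -4, 0, 0, 0, -5, 0.64, 1.5, -4, 0, 0, 0, -5, 0.64, 1.5, -4, 0, 0, 0, -5, 0.64])

```text
time: 24.1
tool_pos: [0.4274, -0.2624, 0.1084]
ee_rot: [-3.139, 0.0, 0.793]
wrist_force: [0.2, -0.2, -3.1]
width: 0.0605
```

Emit:
send_rows(rows=[1.5, -4, 0, 0, 0, -5, 0.64, 1.5, -4, 0, 0, 0, -5, 0.64, 1.5, -4, 0, 0, 0, -5, 0.64, 1.5, -4, 0, 0, 0, -5, 0.64, 1.5, -4, 0, 0, 0, -5, 0.64, 1.5, -4, 0, 0, 0, -5, 0.64, 1.5, -4, 0, 0, 0, -5, 0.64, 0, -5, 0, 0, 0, -4, 0.64])

```text
time: 25.1
tool_pos: [0.4378, -0.2952, 0.1082]
ee_rot: [-3.14, 0.002, 0.113]
wrist_force: [-0.1, -0.0, -2.7]
width: 0.0603
```

```bash
python3 - <<'E'
from h import *
snap('scene','scene14');o=get_obs(); print(o['tool_pos'],np.degrees(o['ee_rot']),o['wrist_force'],o['wrist_torque'],o['width'])
crop('scene14','c23',100,180,360,380,3)
E
```

```text
[ 0.43781484 -0.29596202  0.10830413] [-1.79945631e+02  1.01609474e-01  6.35853349e+00] [ 0.84647116 -0.5583604  -3.81377823] [-0.27300135  0.18815704 -0.02084929] 0.0600006099594503
```

View pics/c23.png

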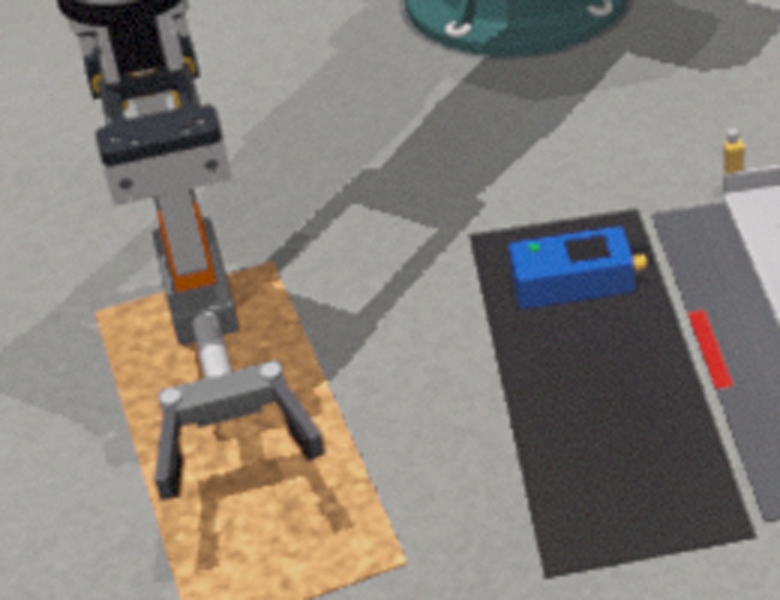

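Emit:
send_rows(rows=[0, 0, -15, 0, 0, 0, 0.64, 0, 0, -18, 0, 0, 0, 0.64, 0, 0, -15, 0, 0, 0, 0.64, 0, 0, -7, 0, 0, 0, 0.64, 0, 0, -4, 0, 0, 0, 0.64, 0, 0, -2, 0, 0, 0, 0.64, 0, 0, -1, 0, 0, 0, 0.64, 0, 0, 0, 0, 0, 0, 0.64])

```text
time: 26.15
tool_pos: [0.4386, -0.2956, 0.0479]
ee_rot: [3.141, -0.001, 0.117]
wrist_force: [0.7, 0.6, -3.5]
width: 0.0602
```

Emit:
send_rows(rows=[0, 0, -1, 0, 0, 0, 0.64, 0, 0, 0, 0, 0, 0, 0.64, 0, 0, -1, 0, 0, 0, 0.64, 0, 0, 0, 0, 0, 0, 0.64, 0, 0, 0, 0, 0, 0, 0.64, 0, 0, 0, 0, 0, 0, 0.64, 0, 0, 0, 0, 0, 0, 0.64, 0, 0, 0, 0, 0, 0, 0.64])

```text
time: 27.15
tool_pos: [0.4385, -0.2955, 0.0458]
ee_rot: [3.141, -0.0, 0.117]
wrist_force: [-1.1, 0.2, 0.7]
width: 0.0608
```

Contact with the mat: the load has come off the wrist. I'll open slowly and rise.

Emit:
send_rows(rows=[0, 0, 0, 0, 0, 0, 0.65, 0, 0, 0, 0, 0, 0, 0.66, 0, 0, 0, 0, 0, 0, 0.68, 0, 0, 0, 0, 0, 0, 0.75, 0, 0, 0, 0, 0, 0, 0.85, 0, 0, 0, 0, 0, 0, 1, 0, 0, 0, 0, 0, 0, 1, 0, 0, 0, 0, 0, 0, 1])

```text
time: 28.15
tool_pos: [0.4384, -0.2953, 0.0455]
ee_rot: [-3.142, -0.0, 0.117]
wrist_force: [-0.4, -0.3, -0.9]
width: 0.094
```

Emit:
send_rows(rows=[0, 0, 0, 0, 0, 0, 1, 0, 0, 10, 0, 0, 0, 1, 0, 0, 20, 0, 0, 0, 1, 0, 0, 30, 0, 0, 0, 1, 0, 0, 30, 0, 0, 0, 1, 0, 0, 30, 0, 0, 0, 1, 0, 0, 20, 0, 0, 0, 1, 0, 0, 0, 0, 0, 0, 1])

```text
time: 29.15
tool_pos: [0.4394, -0.2962, 0.1884]
ee_rot: [3.138, -0.004, 0.117]
wrist_force: [-0.1, 0.4, 0.1]
width: 0.0939
```

```bash
python3 - <<'E'
from h import *
snap('scene','scene15');snap('top','top15');o=get_obs(); print(o['time'],o['tool_pos'],o['wrist_force'],o['width'])
crop('scene15','c24',120,180,420,400,2.6)
E
```

```text
29.25 [ 0.43826456 -0.29522217  0.18524191] [ 0.70290597 -0.18918752 -0.99573291] 0.09398854972218267
```

View pics/c24.png

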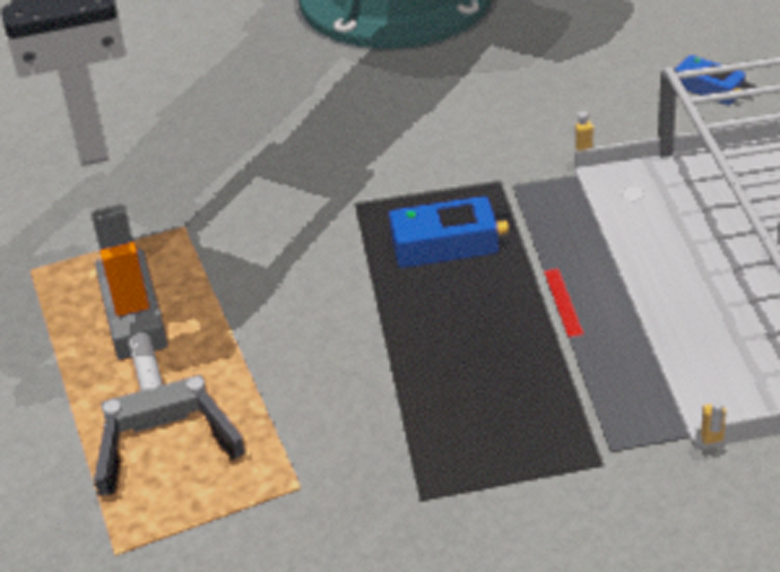

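View pics/top15.png

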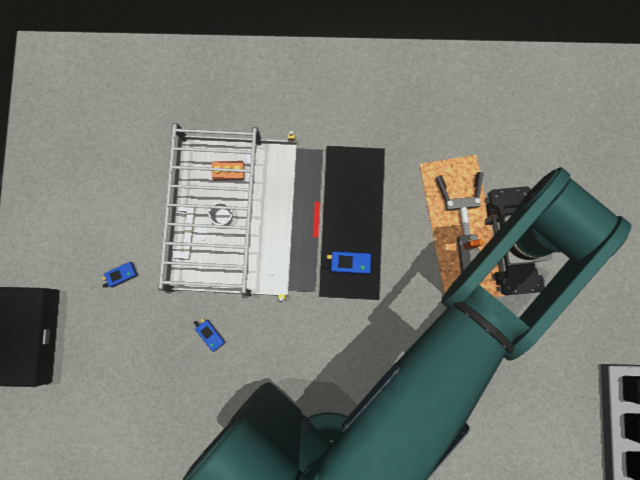

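```bash
python3 - <<'E'
from h import *
s=load('top15'); print(px(s,351,262.5,.032)); print(close_job())
E
```

```text
[ 0.42073761 -0.03805999  0.032     ]
the job is handed in; nothing more can be done
None
```

The blue pack is out from under the shelf and lying flat on the black strip, and I handed the job in at about 29 s of the 59 s allowed. The hand-in gives no verdict, so the checks below are my own readings.

**What I did:**
- I folded the gate down.
- I took the reacher with a light pinch (60 mm opening) and slid its jaws around the largest pack.
- I squeezed the trigger to about 8.5 mm of travel, lifted the pack 8 mm and drew it out onto the strip.
- I released it, stood the reacher back on its mat, opened the fingers and raised the gripper clear.

**Last checks, from the final pictures and state:**
- **Gate:** lying flat.
- **Pack:** flat at about (421, -38) mm in world axes. That is about 2 mm off the middle of the strip's depth and about 95 mm along it, inside both limits, with the reacher well away from it.
- **Reacher:** upright with its jaws open, within about 3 mm of where its handle started and of the mat point.
- **Other things on the tray:** the eyecup, lug block and rack handle look unmoved.
- **Gripper:** about 140 mm above its release height and touching nothing. The last wrist force reading was about 1 N, similar to other readings with nothing held.

None of my checks failed or disagreed.

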